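# Run the tube roller down and switch it off

## Robot

A 6-joint arm with a two-finger parallel gripper is mounted at the origin on the work surface. World frame = base frame: x ahead of the robot, y to its left, z up, the work surface at z = 0. Lengths are in m, angles in rad, forces in N, time in s.
With the tool pointing down it reaches from about 0.325 to 1 m from the base axis. Payload 5.1 kg.
Tool frame: the origin (TCP) lies midway between the tips of the shut fingers; the grasp point (between the pads) lies 19 mm behind it; z points along the fingers, y is the line along which they close (so a half turn about z gives the same grasp; the last joint's range is limited). The gripper opens to 85 mm and grips with 20 to 120 N. Pads are 22 mm wide; open, the fingers measure 114 mm over their backs; the gripper's body (76 mm by 85 mm) begins 54 mm behind the grasp point. The pads swing forward as they close: fully open they stand 13 mm farther back than shut.
Start: joints at [1.162, 0.124, 1.65, -0, 1.367, -0.083], TCP at [0.208, 0.616, 0.231] pointing down, gripper open.
Joint ranges: [-2.61, 2.61], [-1.02, 2.33], [0.03, 2.71], [-1.35, 4.49], [0.32, 2.68], [-2.91, 2.91]. Speed limits (rad/s): [2.57, 2.57, 3.14, 3.14, 3.14, 3.14].

## Interface

Orientations are given as a unit quaternion [x, y, z, w].
In Python, from cell import r gives the robot as it stands.
- The arm moves only by the tool move_arm, never from a script. Its argument "commands" is a list of rows, each a list of 3 entries, a list of its own where there are three numbers: the closure, from -1 (fully open) to 1 (shut), then the shift along the tool's x, y, z in cm, then the turn, a rotation vector about the tool's x, y, z in rad. In form: [[claw, [x, y, z], [rx, ry, rz]], ...]. A call has exactly 5 rows; each row is the pose to reach, as a shift and turn from the pose commanded when the call began, along the tool's axes at that moment; what a row does not reach only later rows make up. A row lasts 1/12 s, in which the tool goes at most 41.7 mm and 7.16 degrees, less where a joint would pass 70% of its speed; a pose out of reach is approached as far as the arm can. A call with a gripper value outside its range is refused whole. The fingers move at their own pace and stop on an object; "newtons" is the grip in N (left out, the last holds). Time passes only in rows, so rows that repeat a pose let the fingers close, or fill a call up. It gives the time, the measured TCP pose, the force, the opening and the grip force at its end, in the units of the state.
- r.read_state(): the state, without advancing time (a new reading comes with each control period).
- r.read_camera(name): name is "side" or "top" or "wrist"; returns the picture (400x640x3 uint8, red, green, blue); there is no depth.
- r.camera_model(name): a dict with "intrinsics" (3x3 intrinsics, pixels), "eye" and "attitude" of the camera in the world. Camera axes: x right, y down, z forward; pixel columns grow to the right and rows downward; lengths in m; the calibration is good to about 2 mm. A picture is of the moment at which its call begins: read the wrist's pose just before it. camera_model takes no time and is no camera call; for the wrist camera it gives the pose at the moment of the call.
- r.finish_job(): hands the job in; it is judged then, once.
The state is a dict: "t": time; "joint_pos": joint angles; "qvel": joint speeds; "joint_torque": joint torques, N m; "tool_pos": TCP position; "ee_rot": TCP orientation; "wrist_force": force on the tool from outside, world axes, zero at the start; "ft_torque": the same for the moment, N m; "grip_width": finger opening in m; "grip_force": force on a finger pad.
Only numpy, scipy, OpenCV 4.12 (cv2) and the standard library are available. Lean on these libraries where they do the work, as an engineer would, in place of code of your own. Each camera call takes 0.05 s, during which the arm holds its last target. There are 200 camera calls.

## Task

The tube roller mixer has been left running forward. First turn its speed knob, sunk behind the window in the sloping panel, anticlockwise all the way down to its zero stop; only then set the forward-off-reverse toggle to off, its centre position standing straight out from the panel, without throwing it through to reverse. Do not turn the timer knob, and leave the other things on the bench where they are.

Things in the scene. Friction and masses are not known exactly. Their poses are not given: they have to be found in the camera images.
- console: tube roller mixer: white instrument 360 wide, 350 deep, rollers (tubes on them up to 135 high) behind a sloping front panel. Origin on the table under the panel's centre; x from the panel back to the rollers, y along the panel (left as the robot sees it), z up. The panel rises away from the robot by 25 degrees (outward normal -sin 25, 0, cos 25 in this frame), is 170 long up the slope, its centre 85 above the table.
- window (a point): centre of the guard opening, in the plane of the panel face: a rectangular window 92 mm along y by 62 mm up the slope, walls square to the panel, down to a floor 40 mm below the face. The speed knob stands in its middle.
- knob_mid (a point): point on the speed knob's axis half-way up it, 26 mm below the panel face. Round fluted black knob, 26 mm across, 28 tall, standing on the well's floor, top 12 mm below the panel face; its axis is the panel's normal. A white line on top is its pointer.
- speed_knob (a joint): speed knob's angle (rad): 0 at its hard zero stop, growing clockwise (looking at the panel from outside) to 4.6; starts at 1.7 to 2.6. Turning anticlockwise brings it to 0, where its pointer aims at the long white mark (down the slope, to the left). About 0.05 N m of friction; it stays where it is left.
- toggle_pivot (a point): where the axis of the forward-off-reverse toggle meets the panel face. Steel bat lever 8 mm thick (11 mm over its last 16 mm), reaching 42 mm out from here, on a 50 mm aluminium plate 118 mm to the left or right of the window's centre; the timer knob is on the other side.
- toggle_tip (a point): the free end of the toggle lever, on its axis.
- mode_toggle (a joint): toggle's lean (rad) about its pivot, along the panel's y: 0 straight out from the panel = off, positive leans to +y (left, forward), negative to -y (reverse). Starts in forward. Sprung detents at about -0.48, 0 and 0.48; the centre one pulls it in from within 0.24 either side; some 3 N at the end takes it out of one.
- timer_top (a point): centre of the top of the timer knob, a similar black knob (30 mm across, 20 tall) standing proud of the panel; must not be turned.
- timer_knob (a joint): angle of the timer knob (rad), 0 at the start.
- tube_rack_c (a point): bystander: yellow tube rack with blue-capped tubes, 75 x 110 x 95 mm; its centre
- reagent_a_c (a point): bystander: glass bottle, 70 mm across, 150 tall; its centre
- reagent_b_c (a point): bystander: glass bottle, 56 mm across, 110 tall; its centre
- tip_box_c (a point): bystander: grey tip box 80 x 110 x 50 mm; its centre
- sample_jar_c (a point): bystander: low jar, 44 mm across, 45 tall; its centre
- beaker_c (a point): bystander: open beaker, 66 mm across, 80 tall; its centre
- marker_c (a point): bystander: black marker pen, 14 mm thick, 110 mm long, lying; its centre

How it is judged:
By the outcome, as a careful person would: the job done as asked, in the order asked, and still so for the second after the job is handed in, with the robot touching nothing.
It also fails if it takes over 69 s, if anything falls off the work surface, if the arm or the gripper's body presses on something with over 40 N, if the wrist force passes 120 N, or if a joint passes its speed limit or range.

## Working session

There is one attempt and no reset: what is moved stays moved. The work goes in short steps, Python scripts to look and compute and a tool call to move; the robot and the scene stay as the last step left them, time stands still between calls to the robot, and variables do not carry over. Pictures are saved under pics/ and viewed, at most 10 in all, crops included, and the job is handed in when it is done.

Besides the shell and the picture viewer there is one more tool, called after "Request:" by a JSON object that holds its "api" and its "payload", one argument or row to a line. move_arm: Moves the arm, as the interface text tells. Its arguments: {"type":"object","properties":{"commands":{"type":"array","items":{"type":"array"}},"newtons":{"type":"number"}},"required":["commands"]}

```bash
ls; mkdir -p pics; python3 - <<'E'
from cell import r
import cv2,numpy as np
for n in ("top","side"):
    im=r.read_camera(n); cv2.imwrite(f"pics/{n}0.png",im[:,:,::-1])
    m=r.camera_model(n); print(n,{k:np.round(v,4).tolist() for k,v in m.items()})
s=r.read_state(); print(s["t"],s["tool_pos"],s["ee_rot"])
E
```

```text
pics
top {'intrinsics': [[369.1368, 0.0, 319.5553], [0.0, 369.1368, 202.3926], [0.0, 0.0, 1.0]], 'eye': [0.3842, 0.0357, 0.8446], 'attitude': [-0.6977, 0.7111, -0.0661, 0.056]}
side {'intrinsics': [[463.0044, 0.0, 323.5335], [0.0, 463.0044, 199.003], [0.0, 0.0, 1.0]], 'eye': [0.4207, -0.9424, 0.8023], 'attitude': [0.8904, -0.0266, 0.0242, -0.4537]}
0.1 [0.2078343  0.6152895  0.23015044] [ 1.62163353e-01  9.86763458e-01 -9.35817688e-04 -2.20292070e-04]
```

View pics/top0.png

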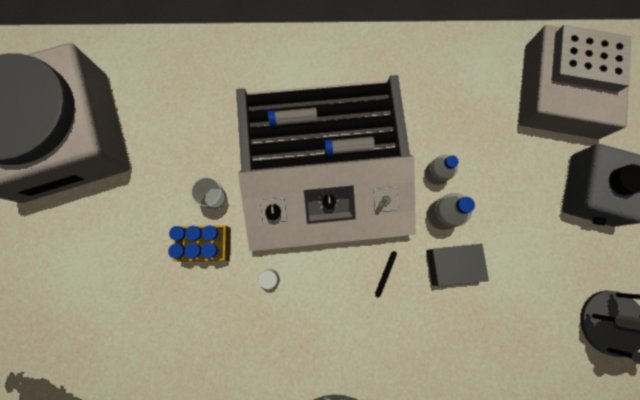

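View pics/side0.png

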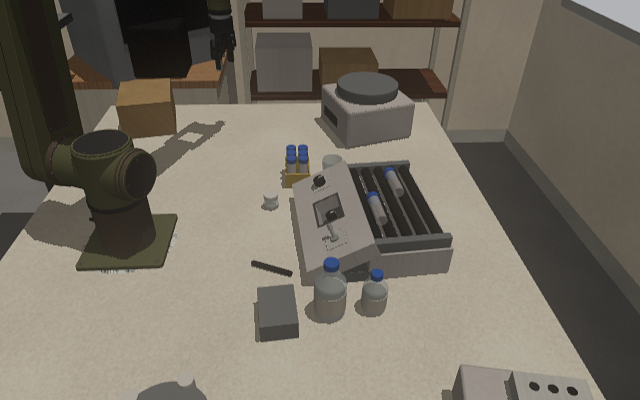

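Top: timer knob (272,211), window (330,204), toggle (386,200) on the robot's right. Side: knob (333,213) with the toggle just below. Next I'll enlarge both for measurement.

```bash
python3 - <<'E'
import cv2,numpy as np
a=cv2.imread("pics/top0.png")[150:255,235:420]; b=cv2.imread("pics/side0.png")[160:285,285:385]
a=cv2.resize(a,None,fx=4.3,fy=4.3,interpolation=3); cv2.imwrite("pics/c1.png",np.clip(a*1.3,0,255))
b=cv2.resize(b,None,fx=4.8,fy=4.8,interpolation=3); cv2.imwrite("pics/c2.png",np.clip(b*1.3,0,255))
E
```

```text
[ WARN:0@0.083] global loadsave.cpp:1063 imwrite_ Unsupported depth image for selected encoder is fallbacked to CV_8U.
```

View pics/c1.png

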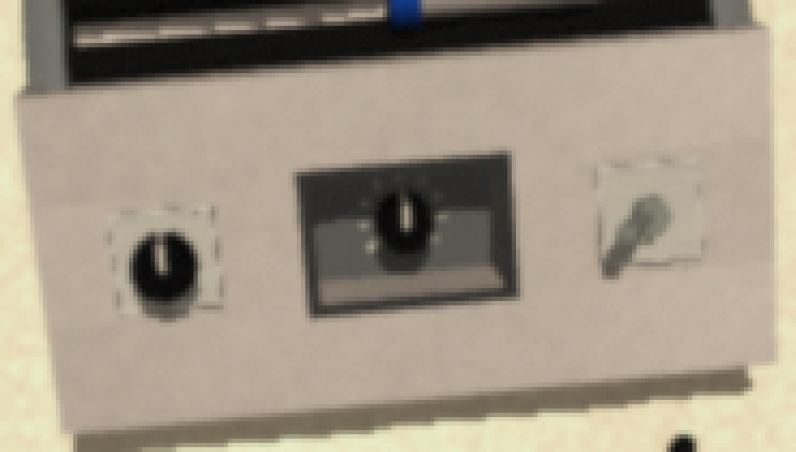

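View pics/c2.png

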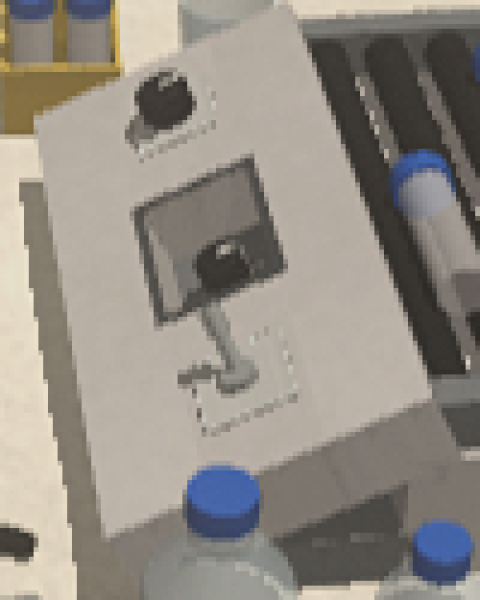

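The crops give window, panel and plate corners, with the pointer aimed about straight up the slope (≈2.3 rad). The toggle leans left. I'll fit the console pose from both views.

```bash
cat > h.py <<'E'
import numpy as np
from scipy.spatial.transform import Rotation as R
from scipy.optimize import least_squares
S=np.deg2rad(25); P=R.from_matrix(np.array([[np.cos(S),0,-np.sin(S)],[0,1,0],[np.sin(S),0,np.cos(S)]]))
# panel coords: u up slope, v = y, n outward
def world(c,p): # c: x,y,z,yaw
    return R.from_euler('z',c[3]).apply(P.apply(np.atleast_2d(p))+[0,0,.085])+np.r_[c[:3]]
def proj(m,X):
    q=R.from_quat(m["attitude"]).inv().apply(X-m["eye"]); k=m["intrinsics"]
    return np.c_[k[0][0]*q[:,0]/q[:,2]+k[0][2],k[1][1]*q[:,1]/q[:,2]+k[1][2]]
def tool_R(c,phi=0): # tool x = -/+ up slope, y along panel y, z inwards; phi about tool z
    A=np.array([[1,0,0],[0,-1,0],[0,0,-1]]).T
    return R.from_euler('z',c[3])*P*R.from_matrix(A)*R.from_euler('z',phi)
def delta(s,c,p,phi=0): # from the state to panel point p: shift (cm, tool axes), rotvec
    Rt=R.from_quat(s["ee_rot"]); 
    return np.round(Rt.inv().apply(world(c,p)[0]-s["tool_pos"])*100,2), np.round((Rt.inv()*tool_R(c,phi)).as_rotvec(),3)
E
python3 - <<'E'
from h import *
from cell import r
t,s=r.camera_model("top"),r.camera_model("side")
q=[(.031,.046),(.031,-.046),(-.031,-.046),(-.031,.046)]; w=[(.085,.18),(.085,-.18),(-.085,-.18),(-.085,.18)]
pts=np.array([(a,b,0) for a,b in q+w])
T=np.array([(297,173),(509,152),(518,297),(310,317),(20,95),(770,28),(775,362),(65,432)])/4.3+[235,150]
D=np.array([(252,157),(287,268),(158,325),(135,208),(288,5),(435,402),(107,537),(38,118)])/4.8+[285,160]
f=lambda c:np.r_[(proj(t,world(c[:4],pts+[0,0,0]))-T).ravel(),(proj(s,world(c[:4],pts))-D).ravel()]
o=least_squares(f,[.45,0,0,0],loss='soft_l1'); c=o.x; print("c",c.round(4)); print(f(c).round(1).reshape(-1,8))
np.save("c.npy",c)
# in-plane positions (n=0) of toggle plate (top) and pivot(side), timer
for m,px in((t,np.array([649,212])/4.3+[235,150]),(s,np.array([237,380])/4.8+[285,160])):
    g=least_squares(lambda g:(proj(m,world(c,[g[0],g[1],0]))-px).ravel(),[0,-.118]); print(g.x.round(4))
print("window",world(c,[0,0,0]),"knob mid",world(c,[0,0,-.026]))
st=r.read_state()
print(R.from_quat(st["ee_rot"]).as_matrix().round(2))
for ph in(0,np.pi): print(delta(st,c,[0,0,.1],ph))
E
```

```text
c [ 0.513   0.0007 -0.0044  0.077 ]
[[ 3.2  1.8 -2.1  2.6 -2.4 -2.7  2.8 -3.3]
 [-0.7  0.3  0.4 -0.1  0.4 -0.  -0.1 -0.2]
 [-1.   2.  -2.1  0.2  2.2 -1.7  2.2  0.9]
 [ 0.8 -1.  -0.2 -0.7 -0.3  0.5 -0.4 -0.2]]
[-0.0004 -0.1178]
[-0.0039 -0.1128]
window [[0.51295917 0.00066772 0.08059014]] knob mid [[0.52391472 0.00151262 0.05702614]]
[[-0.95  0.32 -0.  ]
 [ 0.32  0.95 -0.  ]
 [ 0.   -0.   -1.  ]]
(array([-44.69, -50.11,   5.98]), array([-0.595,  0.124,  2.681]))
(array([-44.69, -50.11,   5.98]), array([-0.09 , -0.431, -0.396]))
```

Console origin ≈(0.513, 0.001), yaw 0.077. The window centre comes out at z 0.081 against 0.085 expected, and the toggle at v −0.118 as stated. Setting out to hover over the window.

Request:
{"api": "move_arm", "payload": {
  "commands": [
    [-1,[-2.6,-3.1,0.1],[0,0,0]],
    [-1,[-5.2,-6.2,0.2],[0,0,0]],
    [-1,[-7.8,-9.3,0.3],[0,0,0]],
    [-1,[-10.4,-12.4,0.4],[0,0,0]],
    [-1,[-13,-15.5,0.5],[0,0,0]]
  ]
}}

```text
t: 0.52
tool_pos: [0.2816, 0.4254, 0.2255]
ee_rot: [0.162, 0.987, -0.0, -0.0]
wrist_force: [0.4, -0.3, 1.1]
grip_width: 0.0854
grip_force: 0.0
```

Request:
{"api": "move_arm", "payload": {
  "commands": [
    [-1,[-2.6,-3.1,0.1],[0,0,0]],
    [-1,[-5.2,-6.2,0.2],[0,0,0]],
    [-1,[-7.8,-9.3,0.3],[0,0,0]],
    [-1,[-10.4,-12.4,0.4],[0,0,0]],
    [-1,[-13,-15.5,0.5],[0,0,0]]
  ]
}}

```text
t: 0.93
tool_pos: [0.3551, 0.237, 0.2209]
ee_rot: [0.162, 0.987, -0.0, -0.0]
wrist_force: [1.0, 0.1, -0.7]
grip_width: 0.0854
grip_force: 0.0
```

Request:
{"api": "move_arm", "payload": {
  "commands": [
    [-1,[-2.6,-3.1,0.1],[0,0,0]],
    [-1,[-5.2,-6.2,0.2],[0,0,0]],
    [-1,[-7.8,-9.3,0.3],[0,0,0]],
    [-1,[-10.4,-12.4,0.4],[0,0,0]],
    [-1,[-13,-15.5,0.5],[0,0,0]]
  ]
}}

```text
t: 1.35
tool_pos: [0.4287, 0.0484, 0.2161]
ee_rot: [0.162, 0.987, 0.0, 0.0]
wrist_force: [1.0, 0.2, 0.2]
grip_width: 0.0852
grip_force: 0.0
```

Request:
{"api": "move_arm", "payload": {
  "commands": [
    [-1,[-1,-1,0],[-0.02,-0.085,-0.08]],
    [-1,[-2,-2,0],[-0.036,-0.17,-0.16]],
    [-1,[-3,-3,0],[-0.054,-0.26,-0.24]],
    [-1,[-3.7,-4.4,0],[-0.072,-0.345,-0.32]],
    [-1,[-3.7,-4.4,0],[-0.09,-0.431,-0.396]]
  ]
}}

```text
t: 1.77
tool_pos: [0.45, -0.0047, 0.2163]
ee_rot: [-0.039, 0.975, 0.008, 0.219]
wrist_force: [-0.7, 0.1, -0.3]
grip_width: 0.0852
grip_force: 0.0
```

```bash
python3 - <<'E'
from h import *
from cell import r
import cv2
c=np.load("c.npy"); s=r.read_state(); m=r.camera_model("wrist"); im=r.read_camera("wrist")
cv2.imwrite("pics/w1.png",im[:,:,::-1]); np.savez("w1.npz",**{k:np.array(v) for k,v in m.items()})
print(s["t"],s["tool_pos"],s["joint_pos"].round(2),s["wrist_force"],s["grip_width"]); print(delta(s,c,[0,0,.15],np.pi)); print(np.round(m["eye"],3))
E
```

```text
1.7667 [ 0.44995458 -0.0046623   0.21634174] [-0.2  -0.65  2.35  0.14  1.03 -1.9 ] [-0.67658892  0.08486014 -0.27857308] 0.08520950272720641
(array([ 0.01,  0.05, -0.02]), array([0.   , 0.005, 0.002]))
[ 0.323 -0.014  0.313]
```

View pics/w1.png

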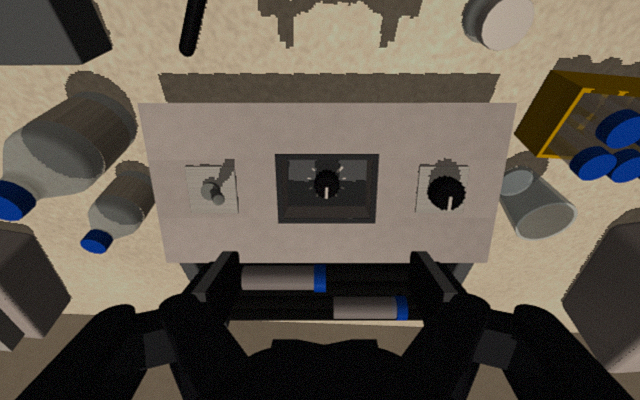

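Wrist view: panel corners (138,103),(517,103),(490,263),(167,263); window frame (276,154),(378,154),(376,223),(279,223); knob top (326,184); pointer up-slope. I'll refine the fit with this view.

```bash
python3 - <<'E'
from h import *
from cell import r
t,s=r.camera_model("top"),r.camera_model("side"); w=dict(np.load("w1.npz"))
Q=np.array([(1,1),(1,-1),(-1,-1),(-1,1)])
def pts(a,b): return np.array([(x*a,y*b,0) for x,y in Q]+[(x*.085,y*.18,0) for x,y in Q])
T=np.array([(297,173),(509,152),(518,297),(310,317),(20,95),(770,28),(775,362),(65,432)])/4.3+[235,150]
D=np.array([(252,157),(287,268),(158,325),(135,208),(288,5),(435,402),(107,537),(38,118)])/4.8+[285,160]
W=np.array([(376,223),(279,223),(276,154),(378,154),(490,263),(167,263),(138,103),(517,103)])
def f(c,full=True):
    X=world(c[:4],pts(c[4],c[5])); return np.r_[(proj(w,X)-W).ravel(),((proj(t,X)-T).ravel() if full else []),((proj(s,X)-D).ravel() if full else [])]
o=least_squares(f,[.51,0,0,0.08,.031,.046],loss='soft_l1'); print(o.x.round(4)); print(f(o.x).round(1).reshape(-1,8))
o2=least_squares(f,[.51,0,0,0.08,.031,.046],args=(False,),loss='soft_l1'); print(o2.x.round(4),f(o2.x,False).round(1).reshape(-1,8))
for c in(o.x,o2.x):
  for n,px,n0 in(("knobtop",(326,183),-.012),("plate",(212,188),0),("timer",(446,192),.02)):
    g=least_squares(lambda g:(proj(w,world(c,[g[0],g[1],n0]))-np.array(px)).ravel(),[0,0]); print(n,g.x.round(4))
np.save("c.npy",o.x[:4])
st=r.read_state()
for n in(.15,.0,-.02,-.035): print(n,delta(st,o.x,[0,0,n],np.pi),delta(st,o2.x,[0,0,n],np.pi))
E
```

```text
[ 0.5131  0.0036 -0.0012  0.0809  0.0367  0.0513]
[[-1.8 -0.7 -0.3 -0.7 -0.8 -0.3 -0.  -0.4]
 [-3.3 -0.6 -0.5 -0.7 -0.8 -0.3 -0.4 -0.6]
 [-1.2 -0.9 -1.1 -0.7 -1.  -0.8 -0.8 -0.6]
 [-2.6  0.2 -0.8 -0.9 -0.5 -0.6 -1.6 -0. ]
 [ 0.5 -1.6  0.5 -1.2  0.6 -1.2 -0.1 -1. ]
 [ 0.5 -2.5  0.  -2.7  0.1 -1.4 -0.6 -1.6]]
[ 0.5132  0.0044 -0.0006  0.0817  0.0369  0.0514] [[-0.8 -0.1  0.4  0.  -0.2  0.1  1.  -0. ]
 [-2.3 -0.1  0.1  0.  -0.2  0.3  0.8 -0.3]]
knobtop [-0.0037 -0.0005]
plate [-0.0014 -0.1187]
timer [-0.0025  0.1154]
knobtop [-0.0043 -0.0013]
plate [-0.002  -0.1193]
timer [-0.003   0.1143]
0.15 (array([-0.49,  0.23, -0.43]), array([ 0.   ,  0.004, -0.   ])) (array([-0.53,  0.31, -0.49]), array([-0.   ,  0.004, -0.001]))
0.0 (array([-0.43,  0.23, 14.57]), array([ 0.   ,  0.004, -0.   ])) (array([-0.47,  0.31, 14.51]), array([-0.   ,  0.004, -0.001]))
-0.02 (array([-0.42,  0.23, 16.57]), array([ 0.   ,  0.004, -0.   ])) (array([-0.47,  0.31, 16.51]), array([-0.   ,  0.004, -0.001]))
-0.035 (array([-0.42,  0.22, 18.07]), array([ 0.   ,  0.004, -0.   ])) (array([-0.46,  0.31, 18.01]), array([-0.   ,  0.004, -0.001]))
```

```bash
python3 - <<'E'
import cv2
a=cv2.imread("pics/w1.png")[140:235,170:480]; a=cv2.resize(a,(775,238),interpolation=3); cv2.imwrite("pics/c3.png",cv2.convertScaleAbs(a,alpha=1.6))
E
```

```text
(no output)
```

View pics/c3.png

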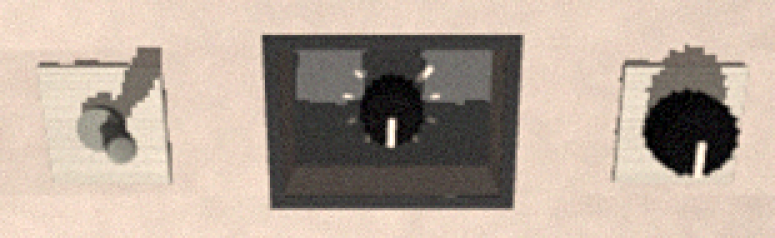

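The pointer is centred on the window axis and the knob matches within ~2 mm. Descending to 3 cm above the panel with the fingers half closed, turned +0.5 rad.

Request:
{"api": "move_arm", "payload": {
  "commands": [
    [0,[-0.2,0.1,2.5],[0,0,0.1]],
    [0,[-0.4,0.25,5],[0,0.004,0.2]],
    [0,[-0.45,0.25,8],[0,0.004,0.3]],
    [0,[-0.45,0.25,11],[0,0.004,0.4]],
    [0,[-0.45,0.25,11.5],[0,0.004,0.5]]
  ]
}}

```text
t: 2.23
tool_pos: [0.4997, 0.0046, 0.1078]
ee_rot: [0.208, 0.955, 0.063, 0.2]
wrist_force: [-0.6, -0.2, -0.2]
grip_width: 0.043
grip_force: 0.0
```

```bash
python3 - <<'E'
from h import *
from cell import r
import cv2
c=np.load("c.npy"); s=r.read_state(); m=r.camera_model("wrist"); im=r.read_camera("wrist")
cv2.imwrite("pics/w2.png",im[:,:,::-1]); 
print(s["t"],s["joint_pos"].round(2),s["grip_width"]); print(delta(s,c,[0,0,-.035],np.pi+.5))
print("proj knob top,window corners",proj(m,world(c,[[0,0,-.012],[.031,.046,0],[.031,-.046,0],[-.031,-.046,0],[-.031,.046,0]])).round(0).tolist())
E
```

```text
2.2333 [-0.15 -0.36  2.35  0.15  0.75 -1.38] 0.042986013870408395
(array([-0.35, -0.06,  6.23]), array([-0.004, -0.014, -0.011]))
proj knob top,window corners [[322.0, 233.0], [407.0, 247.0], [285.0, 306.0], [235.0, 233.0], [364.0, 163.0]]
```

View pics/w2.png

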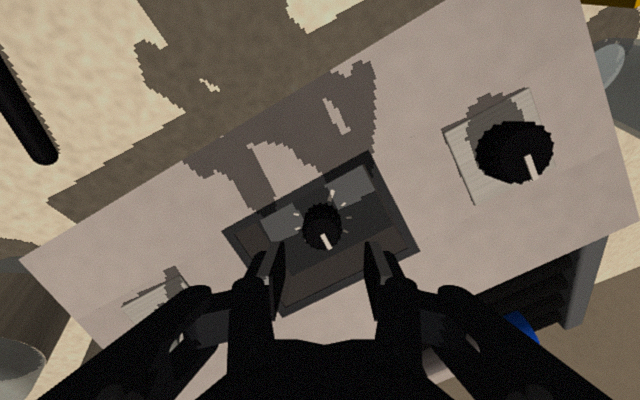

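```bash
python3 - <<'E'
from h import *
from cell import r
c=np.load("c.npy"); s=r.read_state(); print(s["t"],delta(s,c,[0,0,-.035],np.pi+.5))
E
```

```text
2.2833 (array([-0.3 , -0.09,  6.3 ]), array([-0.003, -0.013, -0.014]))
```

Request:
{"api": "move_arm", "payload": {
  "commands": [
    [0,[-0.2,0,1],[0,-0.01,0]],
    [0,[-0.2,0,2],[0,-0.01,0]],
    [0,[-0.2,0,3],[0,-0.01,0]],
    [0,[-0.2,0,3],[0,-0.01,0]],
    [0,[-0.2,0,3],[0,-0.01,0]]
  ]
}}

```text
t: 2.7
tool_pos: [0.5162, 0.0042, 0.0875]
ee_rot: [0.205, 0.954, 0.061, 0.21]
wrist_force: [0.3, -0.3, 0.5]
grip_width: 0.0429
grip_force: 0.0
```

```bash
python3 - <<'E'
from h import *
from cell import r
c=np.load("c.npy"); s=r.read_state(); print(s["t"],delta(s,c,[0,0,-.035],np.pi+.5),s["wrist_force"])
E
```

```text
2.7 (array([ 0.39, -0.24,  3.71]), array([-0.001,  0.006, -0.003])) [ 0.34657826 -0.34915801  0.48918944]
```

Request:
{"api": "move_arm", "payload": {
  "commands": [
    [0,[0.2,-0.1,0],[0,0,0]],
    [0,[0.2,-0.1,0],[0,0,0]],
    [0,[0.2,-0.1,0],[0,0,0]],
    [0,[0.2,-0.1,0],[0,0,0]],
    [0,[0.2,-0.1,0],[0,0,0]]
  ]
}}

```text
t: 3.12
tool_pos: [0.5145, 0.0037, 0.0871]
ee_rot: [0.205, 0.954, 0.062, 0.211]
wrist_force: [-0.1, -0.2, -0.4]
grip_width: 0.0425
grip_force: 0.0
```

```bash
python3 - <<'E'
from h import *
from cell import r
c=np.load("c.npy"); s=r.read_state(); print(s["t"],delta(s,c,[0,0,-.035],np.pi+.5),s["qvel"].round(3))
E
```

```text
3.1167 (array([ 0.26, -0.13,  3.75]), array([-0.   ,  0.008, -0.004])) [ 0.001  0.004 -0.    -0.    -0.001 -0.001]
```

Request:
{"api": "move_arm", "payload": {
  "commands": [
    [0,[0.25,-0.1,0.5],[0,0.008,0]],
    [0,[0.25,-0.1,1.5],[0,0.008,0]],
    [0,[0.25,-0.1,2.5],[0,0.008,0]],
    [0,[0.25,-0.1,3.3],[0,0.008,0]],
    [0,[0.25,-0.1,3.7],[0,0.008,0]]
  ]
}}

```text
t: 3.53
tool_pos: [0.5272, 0.0052, 0.0505]
ee_rot: [0.205, 0.955, 0.062, 0.206]
wrist_force: [0.8, 0.8, 1.0]
grip_width: 0.0429
grip_force: 0.0
```

Request:
{"api": "move_arm", "payload": {
  "commands": [
    [0,[0,0,0],[0,0,0]],
    [0,[0,0,0],[0,0,0]],
    [0,[0,0,0],[0,0,0]],
    [0,[0,0,0],[0,0,0]],
    [0,[0,0,0],[0,0,0]]
  ]
}}

```text
t: 3.95
tool_pos: [0.5279, 0.005, 0.0526]
ee_rot: [0.205, 0.955, 0.062, 0.207]
wrist_force: [-0.2, -0.3, 0.6]
grip_width: 0.0425
grip_force: 0.0
```

```bash
python3 - <<'E'
from h import *
from cell import r
c=np.load("c.npy"); s=r.read_state(); print(s["t"],delta(s,c,[0,0,-.035],np.pi+.5),s["wrist_force"],s["ft_torque"])
E
```

```text
3.95 (array([ 0.02, -0.04,  0.05]), array([-0.   , -0.   , -0.004])) [-0.23596434 -0.33107046  0.62567899] [-0.05276127  0.16357522  0.07338171]
```

Right at depth with no contact. Closing on the knob with 20 N.

Request:
{"api": "move_arm", "payload": {
  "commands": [
    [1,[0,0,0],[0,0,0]],
    [1,[0,0,0],[0,0,0]],
    [1,[0,0,0],[0,0,0]],
    [1,[0,0,0],[0,0,0]],
    [1,[0,0,0],[0,0,0]]
  ],
  "newtons": 25
}}

```text
t: 4.37
tool_pos: [0.5273, 0.0039, 0.0524]
ee_rot: [0.205, 0.955, 0.061, 0.206]
wrist_force: [-7.9, -7.2, 6.1]
grip_width: 0.0248
grip_force: 24.0
```

Request:
{"api": "move_arm", "payload": {
  "commands": [
    [1,[0,0,0],[0,0,-0.1]],
    [1,[0,0,0],[0,0,-0.2]],
    [1,[0,0,0],[0,0,-0.3]],
    [1,[0,0,0],[0,0,-0.4]],
    [1,[0,0,0],[0,0,-0.5]]
  ]
}}

```text
t: 4.78
tool_pos: [0.5273, 0.0039, 0.0524]
ee_rot: [-0.04, 0.976, 0.008, 0.215]
wrist_force: [-7.8, -7.4, 6.1]
grip_width: 0.0251
grip_force: 24.0
```

Request:
{"api": "move_arm", "payload": {
  "commands": [
    [1,[0,0,0],[0,0,-0.1]],
    [1,[0,0,0],[0,0,-0.2]],
    [1,[0,0,0],[0,0,-0.3]],
    [1,[0,0,0],[0,0,-0.4]],
    [1,[0,0,0],[0,0,-0.5]]
  ]
}}

```text
t: 5.2
tool_pos: [0.5273, 0.0038, 0.0524]
ee_rot: [-0.28, 0.935, -0.046, 0.21]
wrist_force: [-8.3, -7.4, 6.4]
grip_width: 0.0254
grip_force: 24.0
```

Request:
{"api": "move_arm", "payload": {
  "commands": [
    [1,[0,0,0],[0,0,0]],
    [1,[0,0,0],[0,0,0]],
    [0,[0,0,0],[0,0,0]],
    [0,[0,0,0],[0,0,0]],
    [0,[0,0,0],[0,0,0]]
  ]
}}

```text
t: 5.62
tool_pos: [0.5278, 0.0051, 0.0522]
ee_rot: [-0.278, 0.936, -0.044, 0.211]
wrist_force: [0.2, 0.2, -1.2]
grip_width: 0.0429
grip_force: 0.0
```

```bash
python3 - <<'E'
from h import *
from cell import r
c=np.load("c.npy"); s=r.read_state(); print(s["t"],delta(s,c,[0,0,-.035],np.pi-.5),s["wrist_force"],s["ft_torque"],s["grip_width"])
E
```

```text
5.6167 (array([ 0.02, -0.03,  0.02]), array([ 0.001, -0.   , -0.004])) [ 0.21076452  0.18473557 -1.21360163] [ 0.0195778   0.1984446  -0.02866951] 0.04294418967365911
```

The knob followed (no slip sign). Regripping for a second and third stroke.

Request:
{"api": "move_arm", "payload": {
  "commands": [
    [0,[0,0,0],[0,0,0.1]],
    [0,[0,0,0],[0,0,0.2]],
    [0,[0,0,0],[0,0,0.3]],
    [0,[0,0,0],[0,0,0.4]],
    [0,[0,0,0],[0,0,0.5]]
  ]
}}

```text
t: 6.03
tool_pos: [0.5277, 0.0053, 0.052]
ee_rot: [-0.035, 0.976, 0.01, 0.216]
wrist_force: [0.2, 0.3, 0.3]
grip_width: 0.0426
grip_force: 0.0
```

Request:
{"api": "move_arm", "payload": {
  "commands": [
    [0,[0,0,0],[0,0,0.1]],
    [0,[0,0,0],[0,0,0.2]],
    [0,[0,0,0],[0,0,0.3]],
    [0,[0,0,0],[0,0,0.4]],
    [0,[0,0,0],[0,0,0.5]]
  ]
}}

```text
t: 6.45
tool_pos: [0.5277, 0.0053, 0.052]
ee_rot: [0.207, 0.954, 0.063, 0.207]
wrist_force: [0.1, 0.4, 0.0]
grip_width: 0.0427
grip_force: 0.0
```

Request:
{"api": "move_arm", "payload": {
  "commands": [
    [0,[0,0,0],[0,0,0]],
    [1,[0,0,0],[0,0,0]],
    [1,[0,0,0],[0,0,0]],
    [1,[0,0,0],[0,0,0]],
    [1,[0,0,0],[0,0,0]]
  ]
}}

```text
t: 6.87
tool_pos: [0.5271, 0.0041, 0.052]
ee_rot: [0.204, 0.955, 0.061, 0.206]
wrist_force: [-6.4, -7.8, 5.8]
grip_width: 0.0251
grip_force: 24.1
```

Request:
{"api": "move_arm", "payload": {
  "commands": [
    [1,[0,0,0],[0,0,-0.1]],
    [1,[0,0,0],[0,0,-0.2]],
    [1,[0,0,0],[0,0,-0.3]],
    [1,[0,0,0],[0,0,-0.4]],
    [1,[0,0,0],[0,0,-0.5]]
  ]
}}

```text
t: 7.28
tool_pos: [0.5271, 0.0038, 0.0519]
ee_rot: [-0.041, 0.976, 0.007, 0.215]
wrist_force: [-7.1, -8.7, 5.7]
grip_width: 0.0252
grip_force: 24.1
```

Request:
{"api": "move_arm", "payload": {
  "commands": [
    [1,[0,0,0],[0,0,-0.1]],
    [1,[0,0,0],[0,0,-0.2]],
    [1,[0,0,0],[0,0,-0.3]],
    [1,[0,0,0],[0,0,-0.4]],
    [1,[0,0,0],[0,0,-0.5]]
  ]
}}

```text
t: 7.7
tool_pos: [0.5272, 0.0036, 0.052]
ee_rot: [-0.281, 0.935, -0.046, 0.21]
wrist_force: [-7.2, -9.2, 5.5]
grip_width: 0.0252
grip_force: 24.0
```

```bash
python3 - <<'E'
from h import *
from cell import r
c=np.load("c.npy"); s=r.read_state(); print(s["t"],delta(s,c,[0,0,-.035],np.pi-.5),s["wrist_force"],s["ft_torque"],s["grip_width"])
E
```

```text
7.7 (array([-0.12,  0.06,  0.03]), array([-0.001, -0.003,  0.004])) [-7.20679945 -9.23751159  5.53092444] [-1.45706677  0.91827034 -0.67884197] 0.025184982370920463
```

Request:
{"api": "move_arm", "payload": {
  "commands": [
    [0,[0,0,0],[0,0,0]],
    [0,[0,0,0],[0,0,0]],
    [0,[0,0,0],[0,0,0]],
    [0,[0,0,0],[0,0,0.1]],
    [0,[0,0,0],[0,0,0.2]]
  ]
}}

```text
t: 8.12
tool_pos: [0.5277, 0.0054, 0.052]
ee_rot: [-0.181, 0.96, -0.022, 0.215]
wrist_force: [-0.3, 1.0, -0.9]
grip_width: 0.0427
grip_force: 0.0
```

Request:
{"api": "move_arm", "payload": {
  "commands": [
    [0,[0,0,0],[0,0,0.1]],
    [0,[0,0,0],[0,0,0.2]],
    [0,[0,0,0],[0,0,0.3]],
    [0,[0,0,0],[0,0,0.4]],
    [0,[0,0,0],[0,0,0.5]]
  ]
}}

```text
t: 8.53
tool_pos: [0.5278, 0.0054, 0.0521]
ee_rot: [0.062, 0.974, 0.031, 0.214]
wrist_force: [0.2, -0.2, -0.4]
grip_width: 0.0425
grip_force: 0.0
```

Request:
{"api": "move_arm", "payload": {
  "commands": [
    [0,[0,0,0],[0,0,0.1]],
    [0,[0,0,0],[0,0,0.1]],
    [1,[0,0,0],[0,0,0.1]],
    [1,[0,0,0],[0,0,0.1]],
    [1,[0,0,0],[0,0,0.1]]
  ]
}}

```text
t: 8.95
tool_pos: [0.5274, 0.0039, 0.0521]
ee_rot: [0.107, 0.971, 0.04, 0.212]
wrist_force: [-6.6, -9.4, 5.5]
grip_width: 0.0252
grip_force: 24.2
```

Request:
{"api": "move_arm", "payload": {
  "commands": [
    [1,[0,0,0],[0,0,0]],
    [1,[0,0,0],[0,0,-0.05]],
    [1,[0,0,0],[0,0,-0.1]],
    [1,[0,0,0],[0,0,-0.15]],
    [1,[0,0,0],[0,0,-0.2]]
  ]
}}

```text
t: 9.37
tool_pos: [0.5274, 0.0039, 0.0521]
ee_rot: [0.009, 0.976, 0.018, 0.215]
wrist_force: [-6.4, -7.7, 4.7]
grip_width: 0.0247
grip_force: 24.2
```

```bash
python3 - <<'E'
from h import *
from cell import r
s=r.read_state(); print(s["t"],s["joint_pos"][5],s["joint_torque"].round(2),(R.from_quat(s["ee_rot"]).inv().apply(s["ft_torque"])).round(3),s["grip_width"])
E
```

```text
9.3667 -1.8148342281149874 [  4.25 -21.24 -32.     1.45  -1.61   0.44] [1.346 0.771 0.115] 0.024677790553968442
```

Request:
{"api": "move_arm", "payload": {
  "commands": [
    [1,[0,0,0],[0,0,-0.1]],
    [1,[0,0,0],[0,0,-0.2]],
    [1,[0,0,0],[0,0,-0.25]],
    [1,[0,0,0],[0,0,-0.3]],
    [1,[0,0,0],[0,0,-0.35]]
  ]
}}

```text
t: 9.78
tool_pos: [0.5274, 0.0039, 0.0519]
ee_rot: [-0.16, 0.963, -0.019, 0.215]
wrist_force: [-5.3, -10.0, 4.0]
grip_width: 0.0252
grip_force: 25.1
```

```bash
python3 - <<'E'
from h import *
from cell import r
s=r.read_state(); print(s["t"],s["joint_pos"][5],s["joint_torque"].round(2),(R.from_quat(s["ee_rot"]).inv().apply(s["ft_torque"])).round(3),s["grip_width"])
E
```

```text
9.7833 -2.1638184011307073 [  5.64 -21.89 -32.49   1.41  -1.54   0.04] [1.243 1.096 0.541] 0.0251885144910365
```

Torque rose from 0.12 to 0.54 N m, so the stop was reached. Releasing, withdrawing and checking the pointer.

Request:
{"api": "move_arm", "payload": {
  "commands": [
    [0,[0,0,0],[0,0,0]],
    [0,[0,0,0],[0,0,0]],
    [0,[0,0,0],[0,0,0]],
    [0,[0,0,-1.5],[0,0,0]],
    [0,[0,0,-4],[0,0,0]]
  ]
}}

```text
t: 10.2
tool_pos: [0.509, 0.0043, 0.0857]
ee_rot: [-0.159, 0.964, -0.017, 0.212]
wrist_force: [0.5, -0.2, 0.0]
grip_width: 0.0428
grip_force: 0.0
```

Request:
{"api": "move_arm", "payload": {
  "commands": [
    [0,[0,0,-3],[0,0,0.05]],
    [0,[0,0,-6],[0,0,0.1]],
    [0,[0,0,-9],[0,0,0.15]],
    [0,[0,0,-11],[0,0,0.2]],
    [0,[0,0,-12],[0,0,0.25]]
  ]
}}

```text
t: 10.62
tool_pos: [0.4611, -0.0004, 0.2012]
ee_rot: [-0.037, 0.975, 0.009, 0.219]
wrist_force: [-0.5, -0.3, -0.3]
grip_width: 0.0426
grip_force: 0.0
```

```bash
python3 - <<'E'
from h import *
from cell import r
import cv2
c=np.load("c.npy"); im=r.read_camera("wrist"); s=r.read_state()
cv2.imwrite("pics/w3.png",cv2.convertScaleAbs(cv2.resize(im[120:270,160:480,::-1],(800,375),interpolation=3),alpha=1.5))
print(s["t"],delta(s,c,[0,-.118,.03],np.pi),delta(s,c,[0,-.118,.12],np.pi))
E
```

```text
10.6667 (array([  0.29, -11.8 ,   9.93]), array([-0.001,  0.006, -0.007])) (array([  0.23, -11.81,   0.94]), array([-0.001,  0.006, -0.007]))
```

View pics/w3.png

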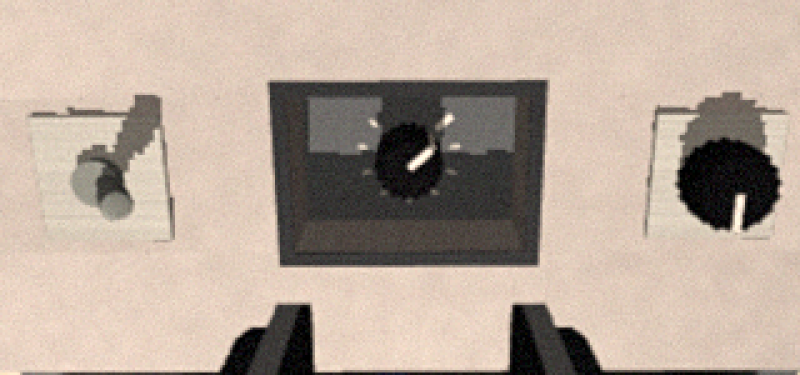

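The pointer sits at (410,168)→(434,150), aiming at the long zero mark by (447,118), and the timer is unchanged. I'll check that angle numerically while moving over the toggle.

```bash
python3 - <<'E'
from h import *
from cell import r
c=np.load("c.npy"); m=r.camera_model("wrist")
for a in(-.15,0,.15,.3):  # pointer angle up-slope at 2.3, clockwise from outside
    th=2.3-a # anticlockwise from up-slope toward +v
    p=[[q*np.cos(th),q*np.sin(th),-.012] for q in(0,.012)]; u=(proj(m,world(c,p))-[160,120])*2.5; d=u[1]-u[0]
    print(a,u.round(0).tolist(),np.rad2deg(np.arctan2(-d[1],d[0])).round(1))
E
```

```text
-0.15 [[408.0, 165.0], [427.0, 143.0]] 49.9
0 [[408.0, 165.0], [430.0, 146.0]] 41.3
0.15 [[408.0, 165.0], [433.0, 149.0]] 32.8
0.3 [[408.0, 165.0], [435.0, 153.0]] 24.3
```

Request:
{"api": "move_arm", "payload": {
  "commands": [
    [-0.8,[0.1,-3,0],[0,0,0]],
    [-0.8,[0.2,-6,0.2],[0,0,0]],
    [-0.8,[0.2,-9,0.5],[0,0.006,-0.005]],
    [-0.8,[0.2,-11.9,1],[0,0.006,-0.005]],
    [-0.8,[0.2,-11.9,1],[0,0.006,-0.005]]
  ]
}}

```text
t: 11.08
tool_pos: [0.472, -0.1224, 0.1855]
ee_rot: [-0.038, 0.976, 0.008, 0.212]
wrist_force: [0.3, 0.6, -0.6]
grip_width: 0.0768
grip_force: 0.0
```

Request:
{"api": "move_arm", "payload": {
  "commands": [
    [-0.8,[0,0,1],[0,0,0]],
    [-0.8,[0,0,3],[0,0,0]],
    [-0.8,[0,0,5],[0,0,0]],
    [-0.8,[0,0,5],[0,0,0]],
    [-0.8,[0,0,5],[0,0,0]]
  ]
}}

```text
t: 11.5
tool_pos: [0.4918, -0.1154, 0.1393]
ee_rot: [-0.041, 0.977, 0.01, 0.211]
wrist_force: [-1.3, -0.1, -0.0]
grip_width: 0.077
grip_force: 0.0
```

```bash
python3 - <<'E'
from h import *
from cell import r
c=np.load("c.npy"); s=r.read_state()
print(s["t"],delta(s,c,[-.001,-.119,.014],np.pi),s["wrist_force"].round(1),s["grip_width"])
E
```

```text
11.5 (array([-0.4 , -0.23,  4.93]), array([ 0.003, -0.011,  0.002])) [-1.3 -0.1 -0. ] 0.07697643501709521
```

```bash
python3 - <<'E'
import cv2,numpy as np
g=cv2.imread("pics/w3.png",0)
for n,(x0,x1,y0,y1),t in(("pointer",(400,442,142,180),110),("mark",(435,460,108,131),150)):
    a=g[y0:y1,x0:x1].astype(float); print(n,a.max()); w=np.clip(a-t,0,None); yy,xx=np.mgrid[y0:y1,x0:x1]
    mx,my=(w*xx).sum()/w.sum(),(w*yy).sum()/w.sum(); C=np.cov(np.c_[xx.ravel(),yy.ravel()].T,aweights=w.ravel()); v=np.linalg.eigh(C)[1][:,1]
    print(mx.round(1),my.round(1),np.rad2deg(np.arctan(-v[1]/v[0])).round(1))
E
```

```text
pointer 253.0
420.2 158.6 40.6
mark 252.0
447.8 118.9 50.9
```

The pointer's image angle is 40.6° against 41.3° predicted at zero, so the knob is on its stop. Settling over the toggle.

Request:
{"api": "move_arm", "payload": {
  "commands": [
    [-0.8,[0,0,0],[0,0,0]],
    [-0.8,[0,0,0],[0,0,0]],
    [-0.8,[0,0,0],[0,0,0]],
    [-0.8,[0,0,0],[0,0,0]],
    [-0.8,[0,0,0],[0,0,0]]
  ]
}}

```text
t: 11.92
tool_pos: [0.493, -0.1173, 0.1424]
ee_rot: [-0.04, 0.976, 0.008, 0.213]
wrist_force: [0.1, -0.6, 0.5]
grip_width: 0.0765
grip_force: 0.0
```

```bash
python3 - <<'E'
from h import *
from cell import r
import cv2
c=np.load("c.npy"); s=r.read_state(); m=r.camera_model("wrist"); im=r.read_camera("wrist")
cv2.imwrite("pics/w4.png",cv2.convertScaleAbs(im[:,:,::-1],alpha=1.4))
print(s["t"],delta(s,c,[-.001,-.119,.014],np.pi),s["grip_width"])
print(proj(m,world(c,[[0,-.119,0],[0,-.119+.042*np.sin(.48),.042*np.cos(.48)]])).round(0))
E
```

```text
11.9167 (array([-0.16, -0.01,  5.18]), array([-0.001, -0.006,  0.001])) 0.07647473360360822
[[323. 218.]
 [353. 238.]]
```

View pics/w4.png

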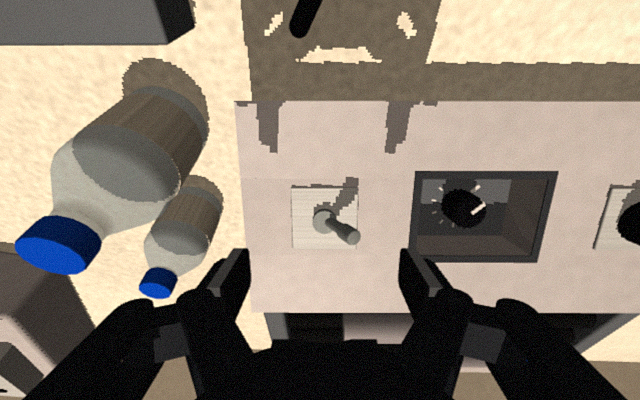

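Pivot at (323,218) and tip at (354,238), exactly as predicted. Descending around the lever.

Request:
{"api": "move_arm", "payload": {
  "commands": [
    [-0.8,[-0.15,0,1.2],[0,-0.006,0]],
    [-0.8,[-0.15,0,2.6],[0,-0.006,0]],
    [-0.8,[-0.15,0,4],[0,-0.006,0]],
    [-0.8,[-0.15,0,4.8],[0,-0.006,0]],
    [-0.8,[-0.15,0,5.1],[0,-0.006,0]]
  ]
}}

```text
t: 12.38
tool_pos: [0.5148, -0.115, 0.0943]
ee_rot: [-0.04, 0.976, 0.009, 0.215]
wrist_force: [0.6, 0.5, -0.2]
grip_width: 0.077
grip_force: 0.0
```

Request:
{"api": "move_arm", "payload": {
  "commands": [
    [-0.8,[0,0,0],[0,0,0]],
    [-0.8,[0,0,0],[0,0,0]],
    [-0.8,[0,0,0],[0,0,0]],
    [-0.8,[0,0,0],[0,0,0]],
    [-0.8,[0,0,0],[0,0,0]]
  ]
}}

```text
t: 12.8
tool_pos: [0.5155, -0.1155, 0.0965]
ee_rot: [-0.04, 0.975, 0.008, 0.216]
wrist_force: [-0.0, -0.4, 0.5]
grip_width: 0.0769
grip_force: 0.0
```

```bash
python3 - <<'E'
from h import *
from cell import r
c=np.load("c.npy"); s=r.read_state()
print(s["t"],delta(s,c,[-.001,-.119,.014],np.pi),s["wrist_force"].round(1),s["grip_width"])
E
```

```text
12.8 (array([-0.01, -0.01,  0.06]), array([-0.   ,  0.   ,  0.001])) [-0.  -0.4  0.5] 0.07690437057395855
```

Centred on the pivot. Closing in steps to about 15 mm, which sets the lever upright.

Request:
{"api": "move_arm", "payload": {
  "commands": [
    [-0.3,[0,0,0],[0,0,0]],
    [-0.3,[0,0,0],[0,0,0]],
    [0,[0,0,0],[0,0,0]],
    [0,[0,0,0],[0,0,0]],
    [0.2,[0,0,0],[0,0,0]]
  ]
}}

```text
t: 13.22
tool_pos: [0.5151, -0.1143, 0.0959]
ee_rot: [-0.04, 0.976, 0.01, 0.215]
wrist_force: [-1.2, 3.6, 2.9]
grip_width: 0.0344
grip_force: 1.7
```

Request:
{"api": "move_arm", "payload": {
  "commands": [
    [0.35,[0,0,0],[0,0,0]],
    [0.5,[0,0,0],[0,0,0]],
    [0.6,[0,0,0],[0,0,0]],
    [0.65,[0,0,0],[0,0,0]],
    [0.65,[0,0,0],[0,0,0]]
  ]
}}

```text
t: 13.63
tool_pos: [0.5152, -0.1155, 0.0957]
ee_rot: [-0.04, 0.976, 0.009, 0.216]
wrist_force: [0.3, 0.4, 0.6]
grip_width: 0.0149
grip_force: 0.0
```

Request:
{"api": "move_arm", "payload": {
  "commands": [
    [0.65,[0,0,0],[0,0,0]],
    [0.65,[0,0,0],[0,0,0]],
    [0.65,[0,0,0],[0,0,0]],
    [0.65,[0,0,0],[0,0,0]],
    [0.65,[0,0,0],[0,0,0]]
  ]
}}

```text
t: 14.05
tool_pos: [0.5152, -0.1153, 0.0957]
ee_rot: [-0.04, 0.976, 0.009, 0.216]
wrist_force: [-0.1, 0.4, -0.1]
grip_width: 0.0151
grip_force: 0.0
```

The lever moved under 3–4 N, then no force remained, so it has snapped into the centre detent. Opening and withdrawing for a look.

Request:
{"api": "move_arm", "payload": {
  "commands": [
    [-0.2,[0,0,0],[0,0,0]],
    [-0.2,[0,0,0],[0,0,0]],
    [-0.2,[0,0,0],[0,0,0]],
    [-0.2,[0,0,-1.5],[0,0,0]],
    [-0.2,[0,0,-3.5],[0,0,0]]
  ]
}}

```text
t: 14.47
tool_pos: [0.4993, -0.1158, 0.1256]
ee_rot: [-0.04, 0.976, 0.01, 0.214]
wrist_force: [-0.5, 0.3, -0.1]
grip_width: 0.0509
grip_force: 0.0
```

Request:
{"api": "move_arm", "payload": {
  "commands": [
    [-0.2,[0,0,-2.5],[0,0,0]],
    [-0.2,[0,0,-5],[0,0,0]],
    [-0.2,[0,0,-7],[0,0,0]],
    [-0.2,[0,0,-8],[0,0,0]],
    [-0.2,[0,0,-8],[0,0,0]]
  ]
}}

```text
t: 14.88
tool_pos: [0.4678, -0.1201, 0.2032]
ee_rot: [-0.04, 0.975, 0.007, 0.218]
wrist_force: [-0.6, 0.2, 0.1]
grip_width: 0.0515
grip_force: 0.0
```

```bash
python3 - <<'E'
from h import *
from cell import r
import cv2
c=np.load("c.npy"); m=r.camera_model("wrist"); im=r.read_camera("wrist"); s=r.read_state()
cv2.imwrite("pics/w5.png",cv2.convertScaleAbs(cv2.resize(im[120:300,220:620,::-1],(800,360),interpolation=3),alpha=1.4))
f=lambda a:((proj(m,world(c,[[0,-.119,0],[0,-.119+.042*np.sin(a),.042*np.cos(a)]]))-[220,120])*2).round(0).tolist()
print(s["t"],s["wrist_force"].round(1),[f(a) for a in(-.48,0,.48)])
E
```

```text
14.9333 [-0.2 -0.3  0.4] [[[208.0, 143.0], [163.0, 165.0]], [[208.0, 143.0], [208.0, 169.0]], [[208.0, 143.0], [253.0, 166.0]]]
```

View pics/w5.png

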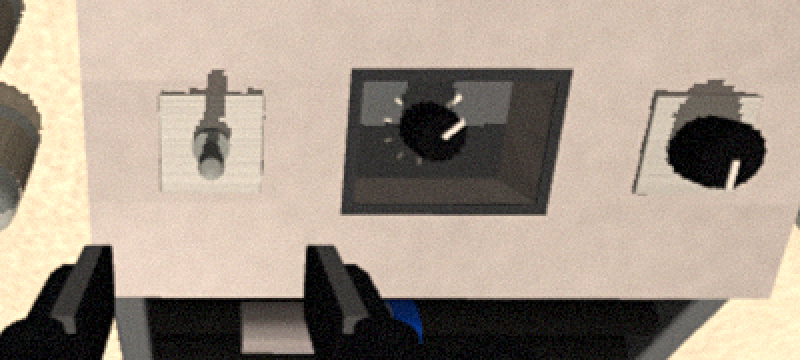

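The toggle tip is at (210,167) against (208,169) predicted upright, and the knob pointer is still on the zero mark (445,135→465,122). The timer is unchanged and the arm is clear, so I'm handing in.

```bash
python3 -c "
from cell import r
print(r.finish_job())"
```

```text
the job is handed in; nothing more can be done
None
```

I turned the speed knob anticlockwise to its zero stop, then set the toggle upright to off without passing into reverse; the timer knob and bench items were not touched, and I handed the job in at about 15 s.

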